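Align the quarter-turn fastener and hold the filter cover shut

TASK

The filter cover of the grey pump unit on the lab bench stands ajar on its springy hinge. While it is still ajar, turn the ribbed quarter-turn fastener on the cover until its slot lines up with the two raised ridges on the cover; only then press the cover down flush against its frame. Finish while still holding the cover pressed shut with the gripper's fingers (it springs up when let go), and leave the other things on the bench where they are.

Things in the scene. Friction and masses are not known exactly. Their poses are not given: they have to be found in the camera images.
- unit: Pump unit, a fixed grey box. Origin: centre of the underside of its filter chamber; x points from the cover's free front edge towards its hinge, z up. Chamber 260 (x) by 220 (y) by 100 mm high; its flat rim is the frame the cover closes on. Behind it (x 130 to 205 mm) a control pod 130 mm high with two small round knobs, not used. Cover hinge line: parallel to y at x = 122, z = 103 mm.
- cover: The filter cover, a white panel 228 (x) by 196 (y) by 5 mm. Origin on the hinge line, mid-thickness; x as the unit's x when shut, z its normal (up). It runs from x = -6 to -234 mm; upper face at z = 2.5 mm. Fastener axis at x = -130, y = 0. Two marker ridges (black, 22 long, 5 wide, 2 mm high) lie along x on y = 0, centred 33 mm before and behind that axis.
- cover_front (a point): Point on the cover's upper face, 28 mm from its free front edge, on the middle line: a clear flat place to press. 105.5 mm above the bench when flush. The cover's tilt is 0 when flush and 0.14 rad ajar, at its upper stop, where a spring holds it (front edge 33 mm up). Pressing here takes about 5 N to start, 9 N to bring it flush, more nearer the hinge; then it meets a rigid stop. 20 N is ample.
- fastener (a joint): Angle of the fastener about the cover's normal, anticlockwise positive seen from above: 0 = slot lined up with the two ridges. Starts 0.7 to 1.5 rad off on the positive side; turns between stops at -0.35 and 1.75 rad, so it does not stop by itself at 0. Friction about 0.05 N m; it stays where it is left.
- fastener_top (a point): Centre of the top of the steel fastener head, on its axis, 25 mm above the cover's upper face. Head: a round foot 38 mm across and 4 mm thick, on it two parallel upright ribs, each 36 long, 6 thick, 20 mm high, with a 6 mm slot between: 18 mm over both, the width to grip. x axis along the slot, y across the ribs, z up the axis. It leans with the cover.
- cup: Red paper cup, 95 mm high, 76 mm across, near the unit's +y side. Leave it. Origin: centre of its underside, z up.
- calculator: Pocket calculator 150 by 75 by 14 mm near the unit's -y side. Leave it. Origin: centre of its underside, z up.
- beaker: Small glass beaker, 55 mm high, 48 mm across, standing on the unit's control pod. Leave it. Origin: centre of its underside, z up.
- tray: Blue pen tray, 170 by 80 by 22 mm. Leave it. Origin: centre of its underside, z up.
- discs: Cork mat, 100 mm square, with small metal discs on it, 15 mm high. Leave it. Origin: centre of its underside, z up.

How it is judged:
By the outcome, as a careful person would: the job done as asked, in the order asked, and still so for the second after the job is handed in, while the arm keeps its last pose, push and grip.
It also fails if it takes over 42 s, if anything falls off the work surface, if the arm or the gripper's body presses on something with over 40 N, if the wrist force passes 120 N, or if a joint passes its speed limit or range.

ROBOT

A 7-joint arm with a two-finger parallel gripper is mounted at the origin on the work surface. World frame = base frame: x ahead of the robot, y to its left, z up, the work surface at z = 0. Lengths are in m, angles in rad, forces in N, time in s.
With the tool pointing down it reaches from about 0.425 to 0.95 m from the base axis. Payload 4.7 kg.
Tool frame: the origin (TCP) lies on the centre line of the jaws, within the pads' length; the fingertips stand 19 mm ahead of it and the grasp point (between the pads) is the TCP; x points along the fingers, y is the direction in which the jaws open and shut, and the axes are right-handed (so a half turn about x gives the same grasp; the last joint's range is limited). The gripper opens to 87 mm and grips with 3 to 60 N. Pads are 19 mm wide; open, the fingers measure 117 mm over their backs; the gripper's body (75 mm by 190 mm) begins 51 mm behind the grasp point.
Start: joints at [-1.252, 0.469, -0.049, 1.532, 0.024, 1.141, -0.082], TCP at [0.23, 0.635, 0.242] pointing down, gripper open.
Joint ranges: [-2.59, 2.59], [-0.33, 1.99], [-1.39, 1.29], [0.1, 2.45], [-1.04, 4.18], [0.21, 1.99], [-2.66, 2.66]. Speed limits (rad/s): [2.57, 2.57, 3.14, 3.14, 3.14, 3.14, 3.14].

INTERFACE

Orientations are given as [roll, pitch, yaw] about the fixed x, y, z axes, in that order (R = Rz(yaw) Ry(pitch) Rx(roll)).
In Python, from bench import robot, cams, hand_in, finder gives the robot as it stands.
- The arm moves only by the tool drive_tool, never from a script. Its argument "moves" is a list of rows, each a list of 7 numbers: the shift along the tool's x, y, z in m, then the turn, a rotation vector about the tool's x, y, z in degrees, then the finger opening in m, from 0 to 0.087. A call has 1 to 12 rows; each row is the pose to reach, as a shift and turn from the pose commanded when the call began, along the tool's axes at that moment; what a row does not reach only later rows make up. A row lasts 1/10 s, in which the tool goes at most 50 mm and 8.59 degrees, less where a joint would pass 70% of its speed; a pose out of reach is approached as far as the arm can. A call with a gripper value outside its range is refused whole. The fingers move at their own pace and stop on an object; the grip force is fixed at half the most. Time passes only in rows, so rows that repeat a pose let the fingers close. It gives the time, the measured TCP pose, the force and the opening at its end, in the units of the state.
- robot.state(): the state, without advancing time (a new reading comes with each control period).
- cams.snapshot(name): name is "side" or "top"; returns the picture (384x512x3 uint8, blue, green, red); there is no depth.
- cams.camera_model(name): a dict with "fx", "fy", "cx", "cy" (pixels), "R" (3x3) and "t" (3): a world point X has camera coordinates R X + t. Camera axes: x right, y down, z forward; pixel columns grow to the right and rows downward; lengths in m; the calibration is good to about 2 mm. A picture is of the moment at which its call begins. camera_model takes no time and is no camera call.
- hand_in(): hands the job in, once; it reports no verdict.
Trained networks look in the newest picture that a camera, given by its name, has taken for a name from the list of things; names that differ only in an ending like _2 or _b are one class to them, and where a whole thing is asked for, a point or a joint stands for the part that bears it (a point fixed in the world has none). Each returns a list of dicts, best first, with "conf" (0 to 1); they miss things now and then, are a little off and sometimes report something else, mostly with a low value. They report only what shows in the picture. A call takes as long as a camera call.
- finder.regions_of(label, camera): "mask" (384x512 bool, what is visible of it).
- finder.pinpoint(label, camera): "position" ([x, y, z] in m, in the coordinates of the camera as it stood for that picture, good to about 4 mm: a listed point, or the origin of a listed thing).
The state is a dict: "t": time; "q": joint angles; "joint_velocities": joint speeds; "effort": joint torques, N m; "ee_pos": TCP position; "eef_rot": TCP orientation; "wrist_force": force on the tool from outside, world axes, zero at the start; "wrist_torque": the same for the moment, N m; "gripper_width": opening from 0.0 (shut) to 1.0 (fully open).
Only numpy, scipy, OpenCV 4.12 (cv2) and the standard library are available. Lean on these libraries where they do the work, as an engineer would, in place of code of your own. Each camera call takes 0.05 s, during which the arm holds its last target.

## Working session

There is one attempt and no reset: what is moved stays moved. The work goes in short steps, Python scripts to look and compute and a tool call to move; the robot and the scene stay as the last step left them, time stands still between calls to the robot, and variables do not carry over. Pictures are saved under pics/ and viewed, and the job is handed in when it is done.

Besides the shell and the picture viewer there is one more tool, called after ">>>" as name(argument=value, ...), one argument or row to a line, values as JSON. drive_tool: Moves the arm, as the interface text tells. Its arguments: {"type":"object","properties":{"moves":{"type":"array","items":{"type":"array","items":{"type":"number"}}}},"required":["moves"]}

```bash
ls; mkdir -p pics; python3 - <<'E'
from bench import robot, cams, finder
import cv2, numpy as np
s=robot.state(); print({k:np.round(v,3) for k,v in s.items()})
for n in ("side","top"):
    im=cams.snapshot(n); cv2.imwrite(f"pics/{n}0.png",im)
    m=cams.camera_model(n); R=np.array(m["R"]);t=np.array(m["t"]); print(n,m["fx"],m["cx"],m["cy"],np.round(R,3).tolist(),np.round(t,3), "pos",np.round(-R.T@t,3))
    for l in ("unit","cover","cover_front","fastener_top","cup","calculator","beaker","tray","discs"):
        for d in finder.pinpoint(l,n)[:1]:
            print(l,round(d["conf"],2),np.round(R.T@(np.array(d["position"])-t),4))
E
```

```text
pics
{'t': np.float64(0.0), 'q': array([-1.252,  0.469, -0.049,  1.534,  0.024,  1.141, -0.082]), 'joint_velocities': array([-0.   , -0.   ,  0.   ,  0.002,  0.001,  0.   ,  0.   ]), 'effort': array([ 0.0000e+00, -5.0797e+01, -8.1000e-02, -2.3616e+01, -6.2000e-02,
        3.8000e-02,  0.0000e+00]), 'ee_pos': array([0.23 , 0.634, 0.241]), 'eef_rot': array([-1.523,  1.569, -1.871]), 'wrist_force': array([0.783, 0.34 , 0.22 ]), 'wrist_torque': array([-0.014,  0.015, -0.012]), 'gripper_width': np.float64(1.0)}
side 411.4637440381244 259.74221505854206 193.89544452478108 [[0.998, -0.054, -0.018], [-0.044, -0.522, -0.852], [0.036, 0.851, -0.523]] [-0.591  0.112  1.178] pos [ 0.553 -0.976  0.701]
unit 0.66 [ 0.59   -0.1021 -0.0006]
cover 0.72 [ 0.7073 -0.1263  0.1008]
cover_front 0.59 [ 0.5082 -0.0826  0.1377]
fastener_top 0.58 [ 0.5861 -0.101   0.1508]
calculator 0.75 [ 0.5986 -0.2924 -0.0014]
beaker 0.95 [ 0.7703 -0.0601  0.1299]
tray 0.78 [ 0.3861  0.3458 -0.0006]
discs 0.84 [ 0.4063 -0.366   0.0023]
top 450.91811912309606 259.6370673366616 184.38463448358024 [[0.009, -1.0, 0.011], [-0.981, -0.011, -0.191], [0.191, -0.009, -0.981]] [-0.019  0.611  1.412] pos [0.33  0.    1.503]
unit 0.9 [ 0.5907 -0.1043  0.0038]
cover 0.8 [ 0.7103 -0.1272  0.106 ]
cover_front 0.59 [ 0.5103 -0.0852  0.1364]
fastener_top 0.4 [ 0.5891 -0.0978  0.1532]
cup 0.56 [0.6237 0.0702 0.0025]
calculator 0.57 [ 0.6071 -0.2951  0.0011]
beaker 0.76 [ 0.7742 -0.0612  0.1295]
tray 0.73 [0.3854 0.3474 0.0042]
discs 0.87 [ 0.4077 -0.3625  0.0039]
```

View pics/side0.png

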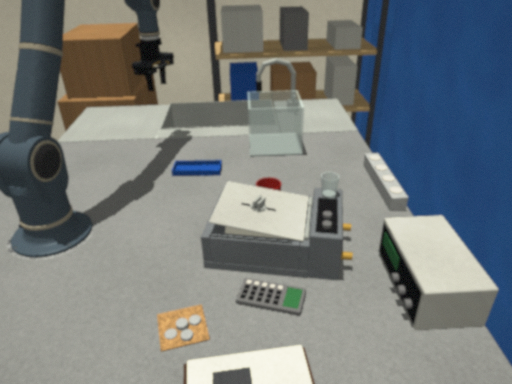

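View pics/top0.png

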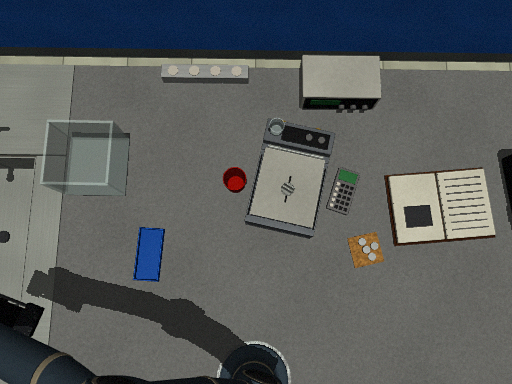

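```bash
python3 - <<'E'
import cv2
a=cv2.imread("pics/side0.png")
b=cv2.imread("pics/top0.png")
c=a[130:290,180:380]; cv2.imwrite("pics/side0z.png",cv2.resize(c,None,fx=4,fy=3.75,interpolation=cv2.INTER_CUBIC))
c=b[60:180,220:380]; cv2.imwrite("pics/top0z.png",cv2.resize(c,None,fx=5,fy=5,interpolation=cv2.INTER_CUBIC))
E
```

```text
(no output)
```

View pics/side0z.png

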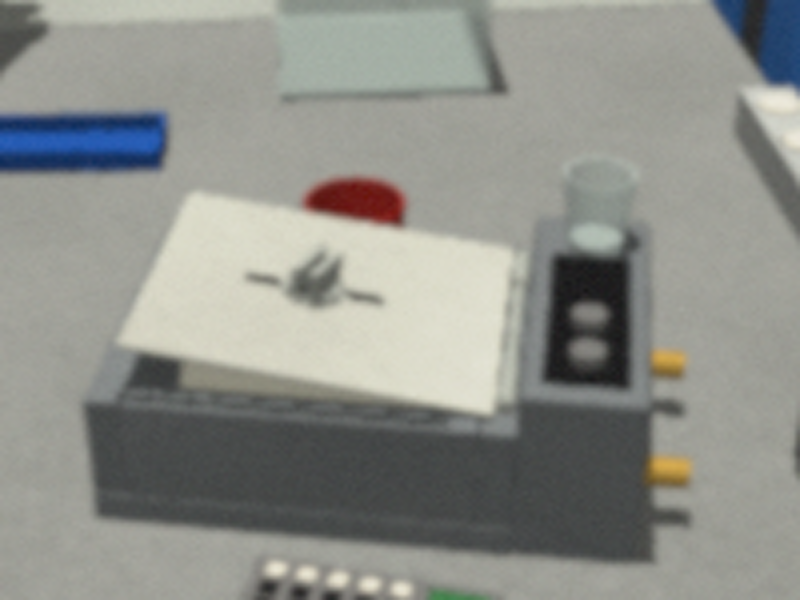

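View pics/top0z.png

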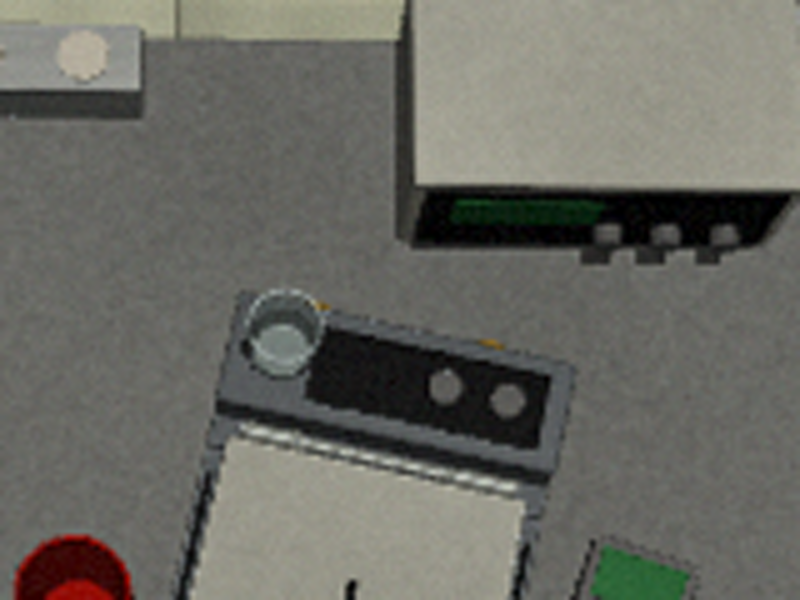

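The side view shows the cover ajar, sloping up to the left, with the fastener at about (258,205). The top view shows the cover's middle line running a little clockwise of world x, with the fastener at (288,188). Next I'll fit the cover's corners and the slot angle.

```bash
python3 - <<'E'
import cv2
b=cv2.imread("pics/top0.png")
c=b[135:245,240:340]; cv2.imwrite("pics/top0y.png",cv2.resize(c,None,fx=5.4,fy=5.4,interpolation=cv2.INTER_CUBIC))
c=b[165:210,263:313]; cv2.imwrite("pics/top0x.png",cv2.resize(c,None,fx=13,fy=13,interpolation=cv2.INTER_CUBIC))
a=cv2.imread("pics/side0.png")
c=a[188:222,235:281]; cv2.imwrite("pics/side0x.png",cv2.resize(c,None,fx=14,fy=14,interpolation=cv2.INTER_CUBIC))
E
```

```text
(no output)
```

View pics/top0y.png

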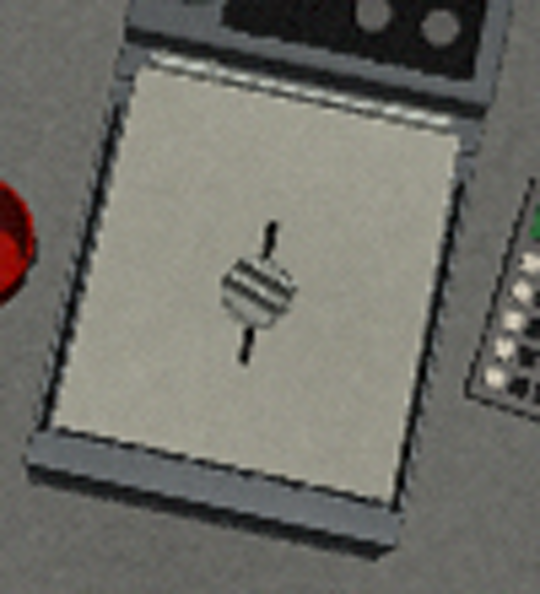

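View pics/top0x.png

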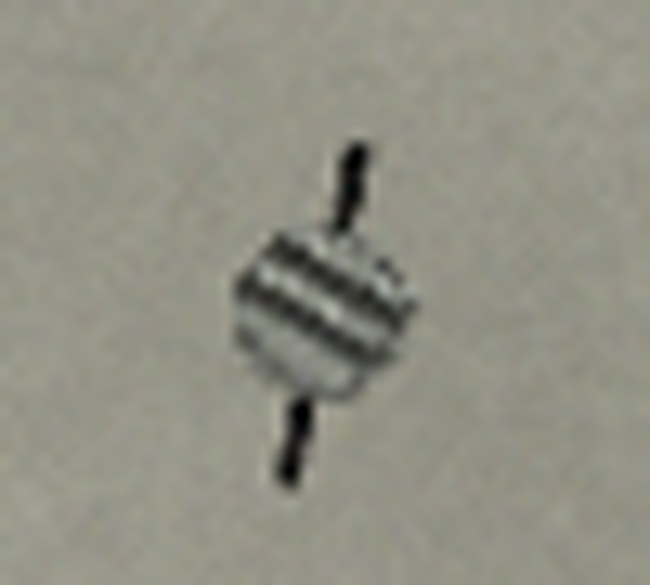

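View pics/side0x.png

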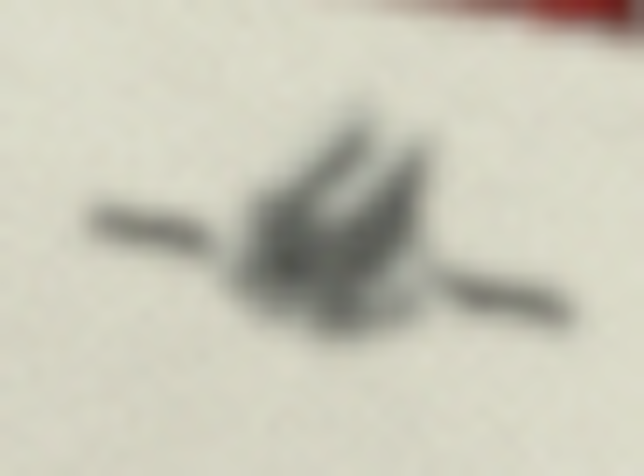

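```bash
cat > h.py <<'E'
import numpy as np, cv2
from scipy.optimize import least_squares
from scipy.spatial.transform import Rotation as Ro
def proj(m,X):
    R=np.array(m["R"]);t=np.array(m["t"]); c=np.atleast_2d(X)@R.T+t
    return np.c_[m["fx"]*c[:,0]/c[:,2]+m["cx"], m["fy"]*c[:,1]/c[:,2]+m["cy"]]
def cov2w(p,u,tilt=0.14):
    # u=(x,y,yaw); p in cover frame; tilt raises -x side => rotation about +y by +tilt
    X=Ro.from_euler('y',tilt).apply(np.atleast_2d(p))+[0.122,0,0.103]
    return Ro.from_euler('z',u[2]).apply(X)+[u[0],u[1],0]
corn=np.array([[-6,98,2.5],[-6,-98,2.5],[-234,-98,2.5],[-234,98,2.5]])/1e3
rid=np.array([[-174+4+28,0,0]])*0
rid=np.array([[-130-44,0,4.5],[-130+44,0,4.5]])/1e3
def ribs(th):
    out=[]
    for s in(1,-1):
        q=np.array([[18,s*3,25],[18,s*9,25],[-18,s*9,25],[-18,s*3,25]])/1e3
        out.append(Ro.from_euler('z',th).apply(q)+[-.130,0,.0025])
    return out
E
python3 - <<'E'
from h import *
from bench import cams
mt,ms=cams.camera_model("top"),cams.camera_model("side")
P=np.r_[np.array([[139,66],[462,137],[393,500],[52,430]])/5.4+[240,135],np.array([[288,487],[353,150]])/13+[263,165]]-0.4
Xc=np.r_[corn,rid]
S=np.array([[493,412],[122,345],[195,192]])/[4,3.75]+[180,130]-.4
Sr=np.array([[92,215],[570,312]])/14+[235,188]-.4
def f(v,full=False):
    a=proj(mt,cov2w(Xc,v[:3],v[3]))-P
    b=proj(ms,cov2w(np.r_[corn[1:],rid],v[:3],v[3]))-np.r_[S,Sr]
    return (a,b) if full else np.r_[a.ravel(),b.ravel()]
r=least_squares(f,[.59,-.103,-.2,.14],loss='soft_l1'); print(r.x); a,b=f(r.x,1);print(a.round(1),b.round(1))
np.save("u.npy",r.x)
u=r.x
print("ftop",cov2w([-.13,0,.0275],u[:3],u[3]),"front",cov2w([-.206,0,.0025],u[:3],u[3]))
im=cv2.imread("pics/top0.png");k=13
for th in (1.1,1.25,1.4):
    z=cv2.resize(im[165:210,263:313],None,fx=k,fy=k,interpolation=cv2.INTER_CUBIC)
    for q in ribs(th):
        pp=(proj(mt,cov2w(q,u[:3],u[3]))-[263,165]+.5)*k
        cv2.polylines(z,[pp.astype(int)],True,(0,0,255),1)
    cv2.imwrite(f"pics/o{th}.png",z[180:420,180:460])
cv2.imwrite("pics/o.png",np.hstack([cv2.imread(f"pics/o{t}.png") for t in(1.1,1.25,1.4)])[:, :800])
E
```

```text
[ 0.59157487 -0.10064134 -0.21314978  0.13379407]
[[-0.2 -0.4]
 [-0.1 -0.3]
 [-0.2  0.6]
 [-0.  -0.7]
 [-0.1 -0.1]
 [ 0.5 -0.4]] [[ 0.7  0.2]
 [-1.6 -0.1]
 [-1.3  0. ]
 [ 0.2  0.2]
 [-0.1 -0.4]]
ftop [[ 0.5884768  -0.0999708   0.14759561]] front [[ 0.51160116 -0.08333203  0.13295708]]
```

View pics/o.png

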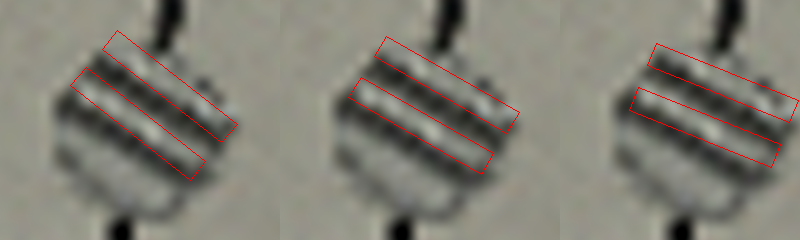

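```bash
cat >> h.py <<'E'
def target(u,th,sgn,h,yaw_only=False,tilt=0.14):
    Rc=Ro.from_euler('z',u[2])*Ro.from_euler('y',tilt)
    n=Rc.apply([0,0,1]); y=sgn*Rc.apply([-np.sin(th),np.cos(th),0]); x=-n
    return cov2w([-.13,0,.0275+h],u,tilt)[0], Ro.from_matrix(np.c_[x,y,np.cross(x,y)])
def rel(s,p,R):
    R0=Ro.from_euler('xyz',s["eef_rot"])
    return (R0.inv().apply(p-s["ee_pos"])*1e3).round(1), (R0.inv()*R).as_rotvec(degrees=True).round(2)
E
python3 - <<'E'
from h import *
from bench import robot
s=robot.state();R0=Ro.from_euler('xyz',s["eef_rot"]);print(R0.as_matrix().round(3))
u=[.5910,-.1012,-.2131]
for sg in(1,-1):
  for th in (1.25,0): print(sg,th,target(u,th,sg,.08)[0],rel(s,*target(u,th,sg,.08)))
E
```

```text
[[-0.     0.341  0.94 ]
 [ 0.     0.94  -0.341]
 [-1.     0.    -0.   ]]
1 1.25 [ 0.59908567 -0.10294962  0.22758882] (array([  13.9, -567.6,  598.3]), array([-79.2 ,   7.38,   4.6 ]))
1 0 [ 0.59908567 -0.10294962  0.22758882] (array([  13.9, -567.6,  598.3]), array([-7.7 ,  8.01, -0.55]))
-1 1.25 [ 0.59908567 -0.10294962  0.22758882] (array([  13.9, -567.6,  598.3]), array([100.48,   4.84,  -7.77]))
-1 0 [ 0.59908567 -0.10294962  0.22758882] (array([  13.9, -567.6,  598.3]), array([171.88,  -0.82, -12.05]))
```

>>> drive_tool(
  moves=[
    [0,-40,40,8,0.4,-0.6,0.05],
  ],
)

```text
t: 1.1
ee_pos: [0.2456, 0.594, 0.2409]
eef_rot: [-2.467, 1.556, -2.947]
wrist_force: [-0.1, -0.2, -0.3]
gripper_width: 0.963
```

I wrote that row in mm instead of m. The per-row limit kept the step to 50 mm, in the direction I intended. I'll recompute from the pose it reached and use metres.

```bash
python3 - <<'E'
from h import *
from bench import robot
s=robot.state();print(s["ee_pos"],s["q"].round(3),s["joint_velocities"].round(2))
u=[.5910,-.1012,-.2131]
print(rel(s,*target(u,1.25,-1,.08)))
E
```

```text
[0.24556159 0.59397773 0.24091129] [-1.222  0.42  -0.023  1.611 -0.004  1.119 -0.151] [ 0.38 -0.57  0.41  0.88 -0.22 -0.17 -0.7 ]
(array([  10.2, -454.4,  635.8]), array([92.89,  4.15, -6.96]))
```

>>> drive_tool(
  moves=[
    [0.001,-0.019,0.026,7.7,0.3,-0.6,0.05],
    [0.001,-0.038,0.053,15.5,0.7,-1.2,0.05],
    [0.002,-0.057,0.079,23.2,1.0,-1.7,0.05],
    [0.003,-0.076,0.106,31,1.4,-2.3,0.05],
    [0.004,-0.095,0.132,38.7,1.7,-2.9,0.05],
    [0.005,-0.114,0.159,46.4,2.1,-3.5,0.05],
    [0.006,-0.133,0.185,54.2,2.4,-4.1,0.05],
    [0.007,-0.151,0.212,61.9,2.8,-4.6,0.05],
    [0.008,-0.17,0.238,69.7,3.1,-5.2,0.05],
    [0.008,-0.189,0.265,77.4,3.5,-5.8,0.05],
    [0.009,-0.208,0.291,85.1,3.8,-6.4,0.05],
    [0.01,-0.227,0.318,92.9,4.15,-7,0.05],
  ],
)

```text
t: 2.3
ee_pos: [0.4262, 0.2388, 0.2323]
eef_rot: [-1.229, 1.435, 2.937]
wrist_force: [0.8, -0.4, 0.5]
gripper_width: 0.573
```

```bash
python3 - <<'E'
from h import *
from bench import robot
s=robot.state();print(s["ee_pos"],s["q"].round(3),s["joint_velocities"].round(2))
u=[.5910,-.1012,-.2131]
print(rel(s,*target(u,1.25,-1,.08)))
E
```

```text
[0.42623206 0.23877034 0.23232841] [-0.891  0.232  0.415  1.933 -0.2    1.109 -0.927] [ 0.36  0.03  0.41  0.04 -0.15  0.05 -0.52]
(array([-27.6, 323.7, 202.8]), array([-0.7 , -0.02, -0.25]))
```

>>> drive_tool(
  moves=[
    [-0.003,0.036,0.0225,0,0,0,0.05],
    [-0.006,0.072,0.045,0,0,0,0.05],
    [-0.009,0.108,0.068,0,0,0,0.05],
    [-0.012,0.144,0.09,0,0,0,0.05],
    [-0.015,0.18,0.113,0,0,0,0.05],
    [-0.018,0.216,0.135,0,0,0,0.05],
    [-0.021,0.252,0.158,0,0,0,0.05],
    [-0.024,0.288,0.18,0,0,0,0.05],
    [-0.027,0.31,0.195,0,0,0,0.05],
    [-0.027,0.31,0.195,0,0,0,0.05],
    [-0.027,0.31,0.195,0,0,0,0.05],
    [-0.027,0.31,0.195,0,0,0,0.05],
  ],
)

```text
t: 3.5
ee_pos: [0.5923, -0.0856, 0.228]
eef_rot: [-1.235, 1.434, 2.938]
wrist_force: [-0.2, 0.4, -0.3]
gripper_width: 0.576
```

```bash
python3 - <<'E'
from h import *
from bench import robot,cams
s=robot.state();print(s["ee_pos"],s["q"].round(3),s["joint_velocities"].round(2))
u=[.5910,-.1012,-.2131]
print(rel(s,*target(u,1.25,-1,.08)))
a=cams.snapshot("side");b=cams.snapshot("top")
c=np.vstack([cv2.resize(a[80:280,130:390],(780,600))]);cv2.imwrite("pics/s1.png",c)
cv2.imwrite("pics/t1.png",cv2.resize(b[100:250,200:400],(800,600)))
E
```

```text
[ 0.59234681 -0.08558071  0.22800849] [-0.322  0.462  0.566  1.67  -0.256  1.224 -0.221] [-0.01 -0.   -0.    0.    0.   -0.    0.  ]
(array([-1. , 14.7, 11.5]), array([-0.29,  0.01, -0.21]))
```

View pics/s1.png

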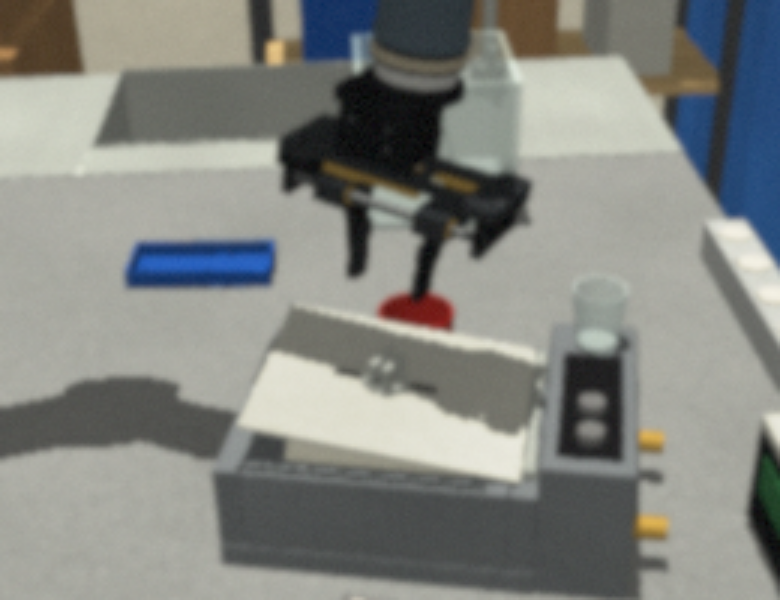

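View pics/t1.png

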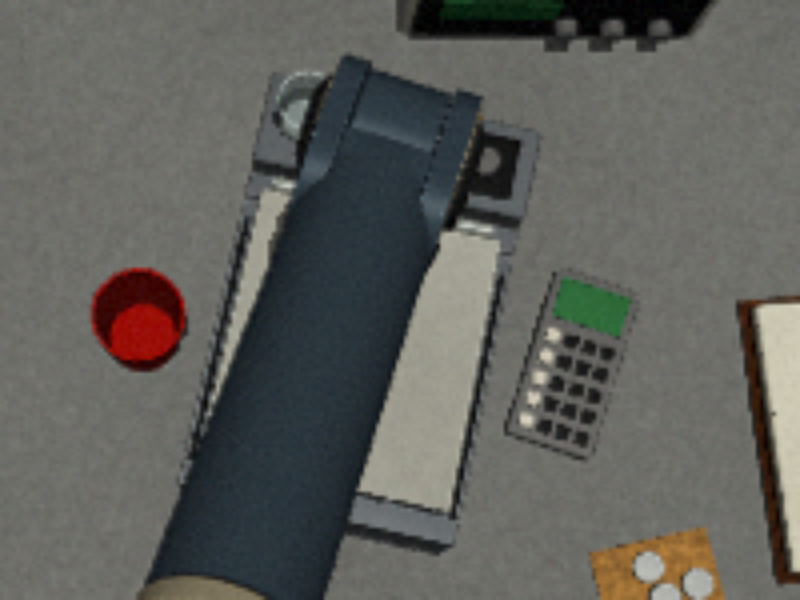

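The side view shows the gripper above and behind the fastener, parallel to the cover, with the beaker clear. In the top view the arm hides the fastener. I'll centre the gripper, then go down to about 6 mm above the deepest grasp depth.

>>> drive_tool(
  moves=[
    [0,0.015,0.0115,0,0,0,0.05],
    [0,0.015,0.0115,0,0,0,0.05],
    [0.01,0.015,0.0115,0,0,0,0.05],
    [0.02,0.015,0.0115,0,0,0,0.05],
    [0.03,0.015,0.0115,0,0,0,0.05],
    [0.04,0.015,0.0115,0,0,0,0.05],
    [0.04,0.015,0.0115,0,0,0,0.05],
  ],
)

```text
t: 4.3
ee_pos: [0.5928, -0.1031, 0.1852]
eef_rot: [-1.225, 1.431, 2.947]
wrist_force: [-0.4, 1.1, 0.0]
gripper_width: 0.569
```

```bash
python3 - <<'E'
from h import *
from bench import robot,cams
s=robot.state();print(s["ee_pos"],s["q"].round(3))
u=[.5910,-.1012,-.2131]
print(rel(s,*target(u,1.25,-1,.006)))
a=cams.snapshot("side")
cv2.imwrite("pics/s2.png",cv2.resize(a[130:250,190:340],(750,600),interpolation=cv2.INTER_CUBIC))
E
```

```text
[ 0.59279613 -0.10307602  0.1851733 ] [-0.283  0.512  0.555  1.703 -0.281  1.152 -0.174]
(array([31.1, -0.4, -1.5]), array([-0.39,  0.13, -0.07]))
```

View pics/s2.png

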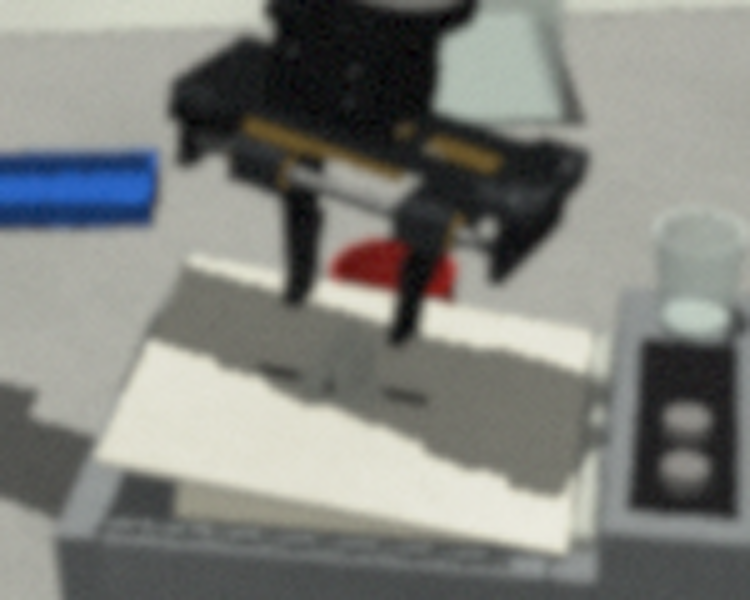

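The fingers, at about (300,295) and (405,335), straddle the fastener at about (345,360). I'll go down and check forces.

>>> drive_tool(
  moves=[
    [0.01,-0.0005,-0.0015,0,0,0,0.05],
    [0.02,-0.0005,-0.0015,0,0,0,0.05],
    [0.027,-0.0005,-0.0015,0,0,0,0.05],
    [0.031,-0.0005,-0.0015,0,0,0,0.05],
    [0.031,-0.0005,-0.0015,0,0,0,0.05],
  ],
)

```text
t: 4.85
ee_pos: [0.5899, -0.1014, 0.1557]
eef_rot: [-1.224, 1.434, 2.947]
wrist_force: [0.1, -0.2, 0.4]
gripper_width: 0.578
```

```bash
python3 - <<'E'
from h import *
from bench import robot,cams
s=robot.state();print(s["ee_pos"],s["q"].round(3),s["wrist_force"])
u=[.5910,-.1012,-.2131]
print(rel(s,*target(u,1.25,-1,.006)))
a=cams.snapshot("side")
cv2.imwrite("pics/s3.png",cv2.resize(a[130:250,190:340],(750,600),interpolation=cv2.INTER_CUBIC))
E
```

```text
[ 0.58990288 -0.10143578  0.15571028] [-0.277  0.538  0.543  1.738 -0.299  1.092 -0.162] [ 0.09793651 -0.17321049  0.42361992]
(array([ 1.5, -0.9, -0.2]), array([-0.43,  0.08, -0.2 ]))
```

View pics/s3.png

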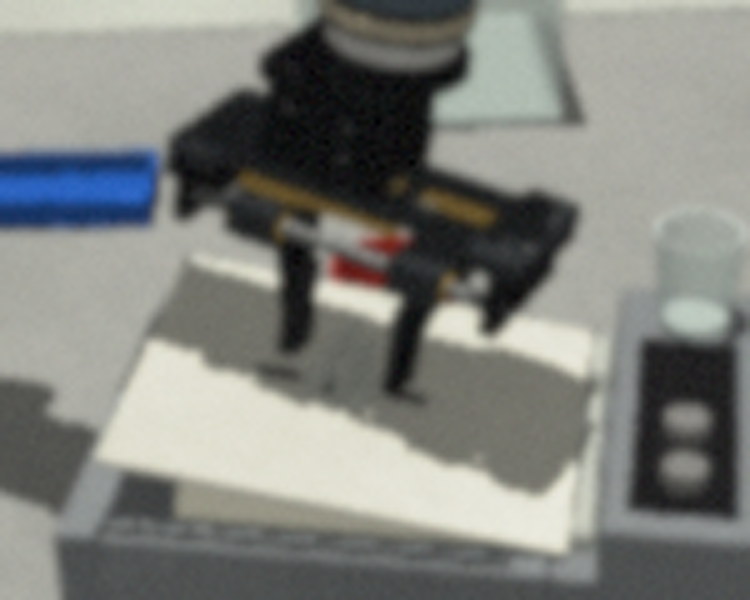

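>>> drive_tool(
  moves=[
    [0.001,0,0,0,0,0,0.03],
    [0.001,0,0,0,0,0,0.022],
    [0.001,0,0,0,0,0,0.01],
    [0.001,0,0,0,0,0,0.01],
    [0.001,0,0,0,0,0,0.01],
    [0.001,0,0,0,0,0,0.01],
  ],
)

```text
t: 5.5
ee_pos: [0.5894, -0.101, 0.1557]
eef_rot: [-1.232, 1.433, 2.94]
wrist_force: [-2.4, 0.9, 3.9]
gripper_width: 0.205
```

```bash
python3 - <<'E'
from h import *
from bench import robot,cams
s=robot.state();print(s["ee_pos"],s["q"].round(3),s["wrist_force"],s["wrist_torque"],s["gripper_width"]*87)
u=[.5910,-.1012,-.2131]
print(rel(s,*target(u,1.25,-1,.005)))
a=cams.snapshot("side")
cv2.imwrite("pics/s4.png",cv2.resize(a[130:250,190:340],(750,600),interpolation=cv2.INTER_CUBIC))
E
```

```text
[ 0.58940244 -0.10098259  0.1556575 ] [-0.278  0.538  0.542  1.739 -0.3    1.092 -0.162] [-2.40677348  0.90484127  3.92844993] [ 0.26944288  0.79498555 -0.04266111] 17.812637303410604
(array([ 2.4, -0.3, -0. ]), array([-0.41,  0.05, -0.13]))
```

View pics/s4.png

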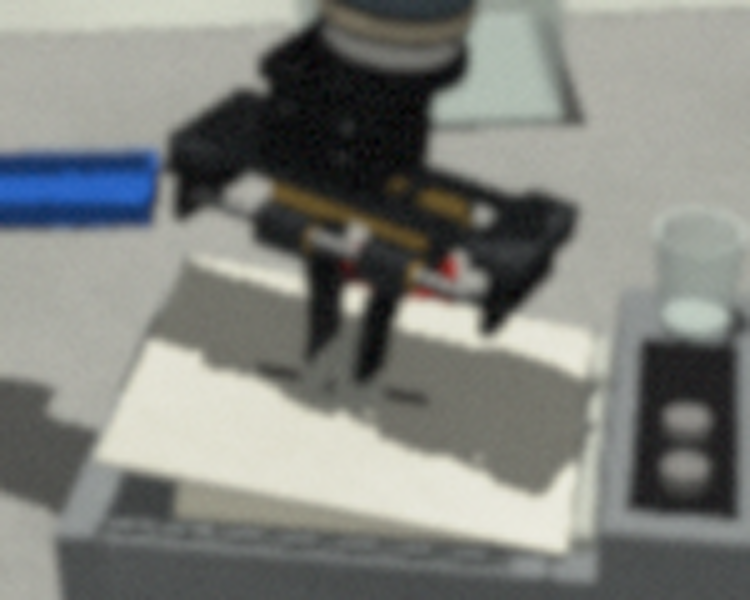

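Opening is 17.8 mm, so the ribs are gripped, and the cover is still ajar. I'll turn it 71.2° clockwise seen from above, which is positive about tool x.

>>> drive_tool(
  moves=[
    [0,0,0,5,0,0,0.01],
    [0,0,0,11.5,0,0,0.01],
    [0,0,0,18,0,0,0.01],
    [0,0,0,25,0,0,0.01],
    [0,0,0,32,0,0,0.01],
    [0,0,0,39,0,0,0.01],
    [0,0,0,46,0,0,0.01],
    [0,0,0,53,0,0,0.01],
    [0,0,0,60,0,0,0.01],
    [0,0,0,66,0,0,0.01],
    [0,0,0,71.2,0,0,0.01],
    [0,0,0,71.2,0,0,0.01],
  ],
)

```text
t: 6.75
ee_pos: [0.5892, -0.1005, 0.1557]
eef_rot: [0.01, 1.431, 2.938]
wrist_force: [-4.5, 2.9, 5.4]
gripper_width: 0.202
```

```bash
python3 - <<'E'
from h import *
from bench import robot,cams
s=robot.state();print(s["ee_pos"],s["q"].round(3),s["wrist_force"],s["wrist_torque"],s["gripper_width"]*87)
u=[.5910,-.1012,-.2131]
print(rel(s,*target(u,0,-1,.005)))
a=cams.snapshot("side")
cv2.imwrite("pics/s5.png",cv2.resize(a[130:250,190:340],(750,600),interpolation=cv2.INTER_CUBIC))
E
```

```text
[ 0.58918459 -0.1004548   0.15567248] [-0.478  0.632  0.866  1.75  -0.498  1.153 -1.219] [-4.54244799  2.89525191  5.39998941] [ 0.59645791  1.21032964 -0.10490893] 17.534551748578725
(array([ 2.4,  0.3, -0.1]), array([-0.05, -0.04, -0.08]))
```

View pics/s5.png

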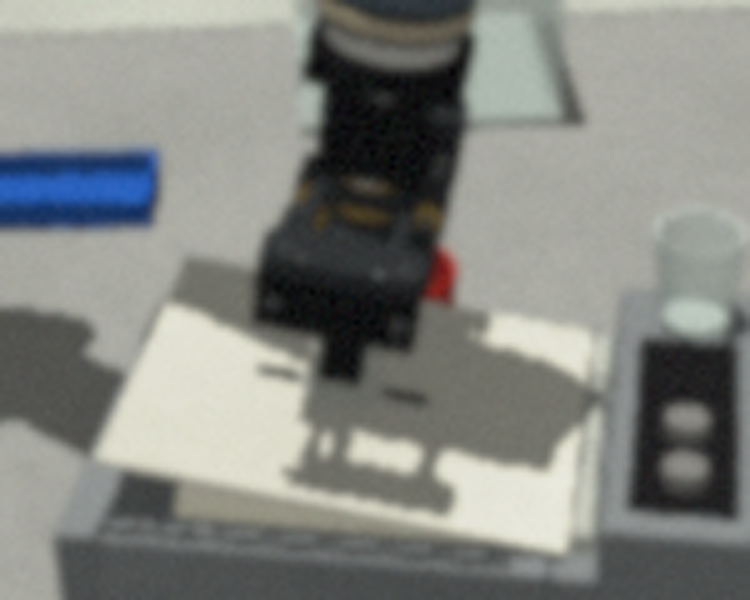

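>>> drive_tool(
  moves=[
    [0,0,0,0,0,0,0.05],
    [0,0,0,0,0,0,0.05],
    [0,0,0,0,0,0,0.05],
    [-0.01,0,0,0,0,0,0.05],
    [-0.04,0,0,0,0,0,0.05],
    [-0.08,0,0,0,0,0,0.05],
    [-0.09,-0.04,0,0,0,0,0.05],
    [-0.09,-0.08,0,0,0,0,0.05],
    [-0.09,-0.12,0.02,0,0,0,0.05],
    [-0.09,-0.16,0.04,0,0,0,0.05],
    [-0.09,-0.2,0.06,0,0,0,0.05],
    [-0.09,-0.2,0.06,0,0,0,0.05],
  ],
)

```text
t: 8.0
ee_pos: [0.5857, 0.1128, 0.2525]
eef_rot: [-0.015, 1.434, 2.926]
wrist_force: [-0.1, 0.3, -0.1]
gripper_width: 0.578
```

```bash
python3 - <<'E'
from h import *
from bench import robot,cams
s=robot.state();print(s["ee_pos"],s["q"].round(3),s["wrist_force"],s["gripper_width"]*87)
a=cams.snapshot("side");b=cams.snapshot("top");cv2.imwrite("pics/side6.png",a);cv2.imwrite("pics/top6.png",b)
cv2.imwrite("pics/s6.png",cv2.resize(a[130:250,190:340],(750,600),interpolation=cv2.INTER_CUBIC))
z=cv2.resize(b[165:210,263:313],None,fx=13,fy=13,interpolation=cv2.INTER_CUBIC);cv2.imwrite("pics/t6.png",z)
mt=cams.camera_model("top");u=np.load("u.npy")
for q in ribs(0):
    pp=(proj(mt,cov2w(q,u[:3],u[3]))-[263,165]+.5)*13
    cv2.polylines(z,[pp.astype(int)],True,(0,0,255),1)
cv2.imwrite("pics/t6o.png",z)
E
```

```text
[0.5856623  0.11284145 0.25245   ] [-0.856  0.519  0.914  1.666 -0.447  1.313 -1.602] [-0.10763402  0.28271563 -0.06029279] 50.27405411105872
```

View pics/s6.png

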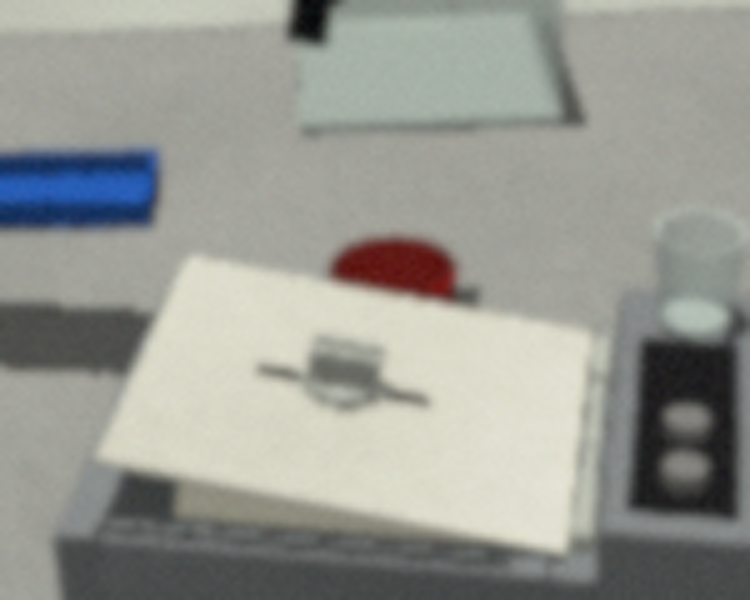

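View pics/t6.png

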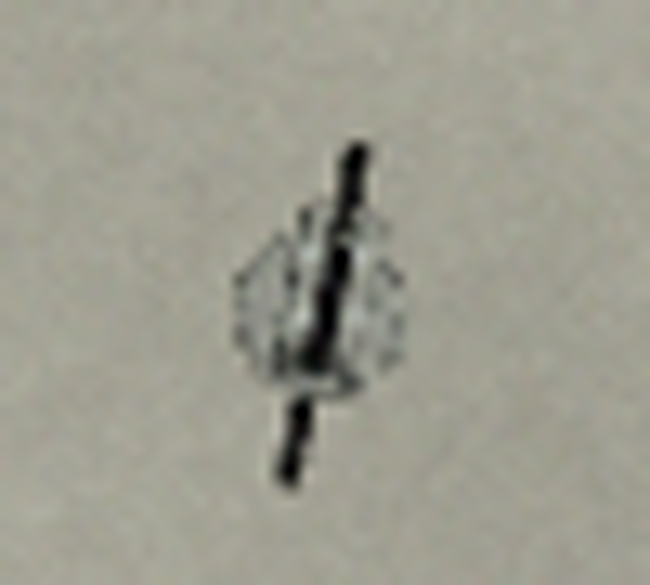

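View pics/t6o.png

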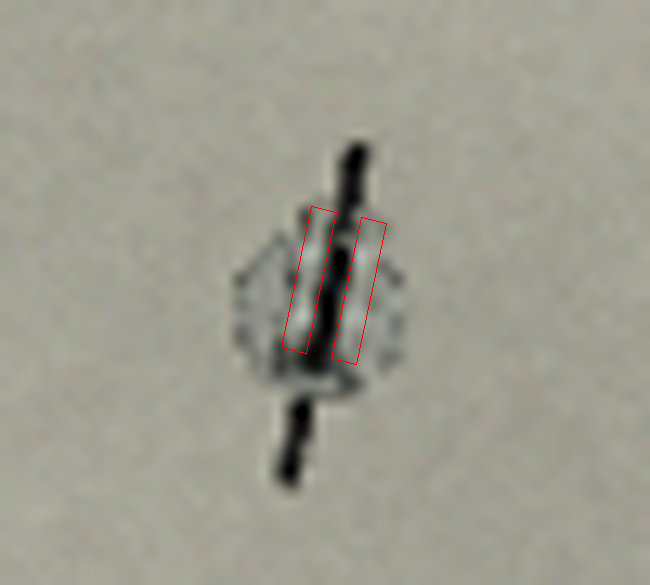

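```bash
python3 - <<'E'
import cv2,numpy as np
b=cv2.imread("pics/top6.png").astype(float).mean(2)[174:206,280:296]
w=np.clip(110-b,0,None)
for i,r in enumerate(w):
    if r.sum()>20: print(174+i,round((r*np.arange(280,296)).sum()/r.sum(),2),int(r.sum()), np.round(b[i]).astype(int).tolist())
E
```

```text
176 290.04 96 [158, 160, 158, 157, 161, 161, 157, 158, 162, 120, 18, 106, 158, 157, 153, 154]
177 289.63 167 [155, 157, 156, 159, 157, 154, 153, 159, 160, 49, 4, 114, 158, 156, 161, 155]
178 289.59 142 [157, 155, 154, 158, 156, 155, 156, 160, 162, 52, 25, 153, 155, 151, 154, 157]
179 289.52 144 [156, 161, 156, 154, 159, 157, 157, 158, 162, 41, 35, 154, 156, 160, 156, 157]
180 289.49 155 [159, 154, 159, 160, 157, 162, 150, 133, 123, 31, 34, 150, 156, 155, 154, 156]
181 288.1 119 [150, 154, 157, 157, 157, 159, 74, 141, 119, 26, 111, 129, 151, 155, 155, 159]
182 288.42 177 [156, 156, 158, 160, 151, 158, 85, 142, 59, 30, 88, 138, 123, 150, 157, 159]
183 288.26 69 [157, 161, 157, 152, 111, 134, 119, 147, 59, 92, 118, 143, 138, 154, 155, 157]
184 288.61 170 [156, 162, 155, 122, 143, 117, 170, 156, 44, 6, 162, 159, 149, 156, 155, 156]
185 288.51 190 [159, 155, 119, 139, 138, 104, 149, 119, 30, 8, 149, 145, 107, 145, 158, 157]
186 287.48 249 [159, 92, 133, 141, 145, 63, 141, 99, 28, 34, 138, 136, 139, 95, 155, 156]
187 287.81 184 [158, 126, 149, 142, 147, 110, 148, 51, 10, 85, 142, 128, 142,
[... 617 characters left out ...]
, 124, 134, 70, 87, 150, 159, 157, 154, 154]
195 286.32 53 [159, 158, 159, 161, 161, 119, 66, 105, 111, 106, 133, 157, 157, 156, 150, 154]
196 285.64 167 [158, 165, 159, 157, 163, 50, 3, 156, 164, 164, 154, 150, 156, 154, 157, 153]
197 285.61 152 [161, 161, 158, 158, 168, 51, 16, 153, 158, 160, 153, 153, 156, 159, 157, 155]
198 285.5 134 [165, 158, 158, 165, 163, 42, 43, 152, 158, 156, 154, 151, 154, 157, 157, 154]
199 285.01 84 [160, 157, 160, 163, 127, 27, 109, 157, 159, 159, 157, 156, 156, 156, 157, 154]
200 284.84 118 [158, 159, 159, 163, 91, 11, 113, 154, 156, 157, 158, 156, 156, 156, 156, 155]
201 284.71 135 [157, 156, 161, 163, 71, 14, 154, 161, 158, 155, 161, 152, 154, 156, 154, 150]
```

The side and top views agree: the slot (slope about 10.9°, rows 184–191) lines up with the ridges (about 11.8°) and sits between them. The cover is still ajar and the cup hasn't moved. Next I'll close the fingers and go above cover_front with the tool vertical.

```bash
cat >> h.py <<'E'
def press(u,z):
    p,R=target(u,0,-1,0,tilt=0.0)
    q=cov2w([-.206,0,0],u,0.)[0]; return np.array([q[0],q[1],z]),R
E
python3 - <<'E'
from h import *
from bench import robot
s=robot.state();u=[.5910,-.1012,-.2131]
print(press(u,.19)[0],rel(s,*press(u,.19)))
E
```

```text
[ 0.50890008 -0.08343477  0.19      ] (array([ 67.6, 200.8,  27.7]), array([ 0.19,  7.72, -0.14]))
```

>>> drive_tool(
  moves=[
    [0,0.03,0.004,0,1,0,0],
    [0.004,0.06,0.008,0,2,0,0],
    [0.008,0.09,0.012,0,3,0,0],
    [0.012,0.12,0.016,0,4,0,0],
    [0.016,0.15,0.02,0,5,0,0],
    [0.02,0.18,0.024,0,6,0,0],
    [0.03,0.2,0.028,0.2,7.7,-0.1,0],
    [0.05,0.2,0.028,0.2,7.7,-0.1,0],
    [0.067,0.2,0.028,0.2,7.7,-0.1,0],
    [0.067,0.2,0.028,0.2,7.7,-0.1,0],
  ],
)

```text
t: 9.1
ee_pos: [0.5061, -0.0856, 0.189]
eef_rot: [0.36, 1.566, -3.002]
wrist_force: [-0.4, -1.0, 0.1]
gripper_width: 0.005
```

```bash
python3 - <<'E'
from h import *
from bench import robot,cams
s=robot.state();u=[.5910,-.1012,-.2131]
print(s["ee_pos"],s["q"].round(3),s["wrist_force"],s["gripper_width"],rel(s,*press(u,.19)))
a=cams.snapshot("side");cv2.imwrite("pics/s7.png",cv2.resize(a[130:250,190:340],(750,600),interpolation=cv2.INTER_CUBIC))
E
```

```text
[ 0.50607957 -0.08558102  0.18903347] [-0.682  0.384  0.979  2.008 -0.389  0.954 -1.295] [-0.40433291 -0.99516065  0.11278505] 0.0050004207407187235 (array([-1. , -2.7, -2.3]), array([-0.43,  0.27, -0.1 ]))
```

View pics/s7.png

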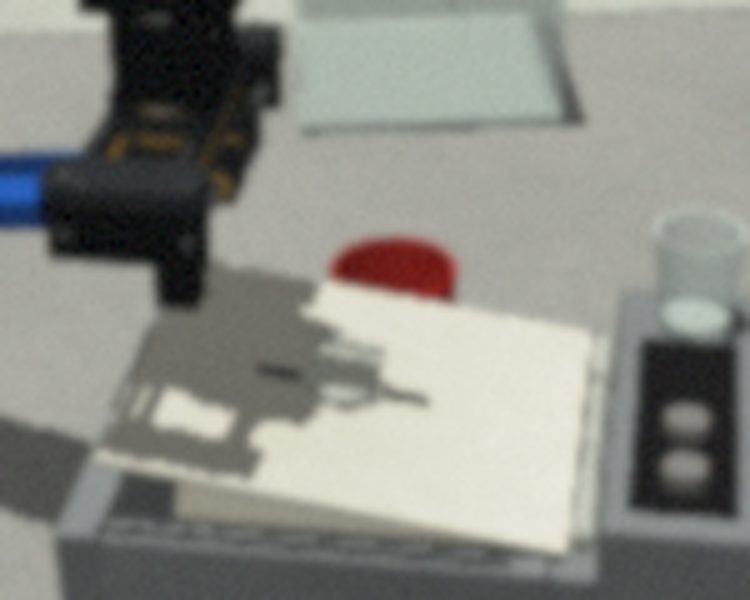

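The fingers are shut above the front strip, clear of the ridge at about (280,372) and of the fastener. I'll press down.

>>> drive_tool(
  moves=[
    [0.01,-0.0027,-0.0023,0,0,0,0],
    [0.02,-0.0027,-0.0023,0,0,0,0],
    [0.027,-0.0027,-0.0023,0,0,0,0],
    [0.034,-0.0027,-0.0023,0,0,0,0],
    [0.041,-0.0027,-0.0023,0,0,0,0],
    [0.048,-0.0027,-0.0023,0,0,0,0],
    [0.054,-0.0027,-0.0023,0,0,0,0],
    [0.06,-0.0027,-0.0023,0,0,0,0],
    [0.06,-0.0027,-0.0023,0,0,0,0],
  ],
)

```text
t: 10.05
ee_pos: [0.5092, -0.0812, 0.1295]
eef_rot: [0.013, 1.565, 2.938]
wrist_force: [-4.6, 1.2, 8.4]
gripper_width: 0.006
```

>>> drive_tool(
  moves=[
    [0.002,0,0,0,0,0,0],
    [0.004,0,0,0,0,0,0],
    [0.006,0,0,0,0,0,0],
    [0.006,0,0,0,0,0,0],
  ],
)

```text
t: 10.45
ee_pos: [0.5093, -0.0813, 0.1247]
eef_rot: [-0.214, 1.565, 2.711]
wrist_force: [-7.1, 2.9, 14.8]
gripper_width: 0.007
```

>>> drive_tool(
  moves=[
    [0.001,0,0,0,0,0,0],
    [0.0015,0,0,0,0,0,0],
    [0.0015,0,0,0,0,0,0],
    [0.0015,0,0,0,0,0,0],
  ],
)

```text
t: 10.85
ee_pos: [0.5093, -0.0814, 0.1243]
eef_rot: [-0.411, 1.565, 2.514]
wrist_force: [-9.9, 3.6, 24.5]
gripper_width: 0.004
```

```bash
python3 - <<'E'
from h import *
from bench import robot,cams
s=robot.state();u=[.5910,-.1012,-.2131]
print(s["ee_pos"],s["wrist_force"],s["gripper_width"],rel(s,*press(u,.1245)))
a=cams.snapshot("side");cv2.imwrite("pics/s8.png",cv2.resize(a[130:250,190:340],(750,600),interpolation=cv2.INTER_CUBIC))
b=cams.snapshot("top");cv2.imwrite("pics/t8.png",cv2.resize(b[100:250,200:400],(800,600)))
E
```

```text
[ 0.50934923 -0.08137279  0.12425568] [-9.92150823  3.63208715 24.4625746 ] 0.004047913542364271 (array([-0.2,  2.1, -0. ]), array([-0.2 ,  0.33,  0.14]))
```

View pics/s8.png

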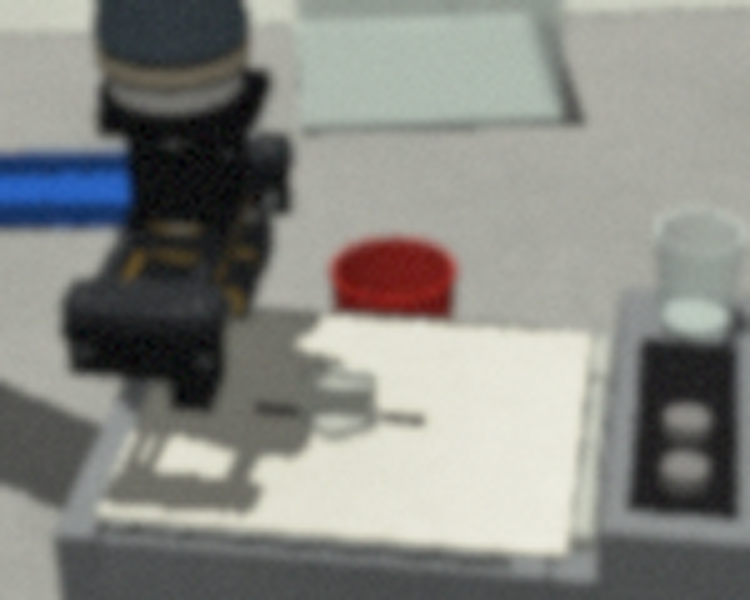

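View pics/t8.png

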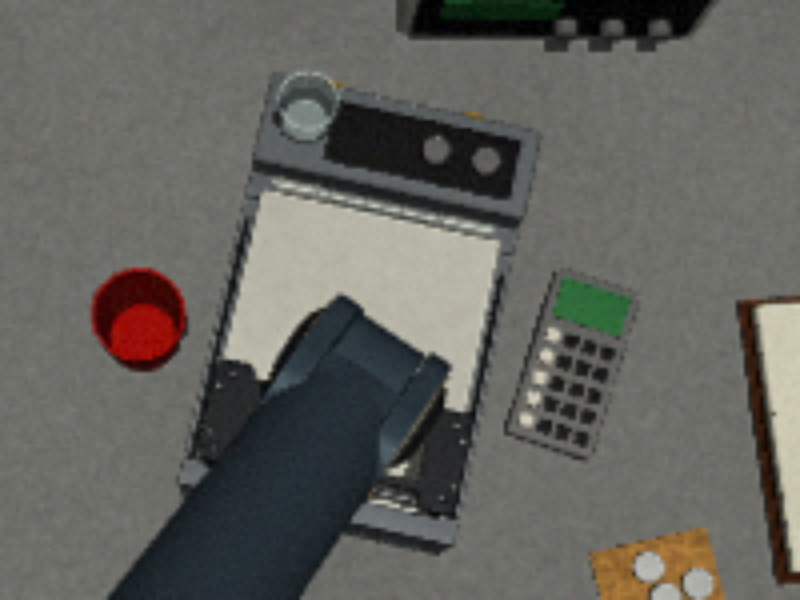

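The side view shows the cover flush, with its front edge down at about (110,525), the fingers pressing on it and the slot in line with the ridges. Cup, beaker and calculator haven't moved. On the last step the force rose 10 N over 0.4 mm, and TCP z is 0.1243 against 0.1245 expected, so the cover is on its stop.

```bash
python3 -c "
from bench import hand_in,robot
print(hand_in()); s=robot.state(); print(s['t'],s['ee_pos'],s['wrist_force'])"
```

```text
the job is handed in; nothing more can be done
None
the job is handed in; nothing more can be done
```

The job is handed in: I turned the fastener into line while the cover was still ajar, then pressed the cover shut with the closed fingers, which were still holding it at hand-in.

- **Fastener:** I gripped the ribs (17.8 mm opening), turned them about 71° clockwise and let go. With the arm clear, the slot sloped about 10.9° in the top view and the ridges about 11.8°, which agrees within the measuring error of about 2°. The side view agreed.
- **Cover:** I pressed at cover_front, about 2 mm off the middle line. The tool height was 0.1243 m against 0.1245 m expected when flush. The last step added 10 N over 0.4 mm, so it was on the rigid stop. The vertical push was about 24 N, a little above the 20 N called ample.
- **Rest of the bench:** the cup, beaker and calculator looked unmoved in the last pictures, and the arm stayed away from the tray and discs. The job took about 11 s of the 42 s.
- **Mistake:** I wrote the first move in mm instead of m. The row limit kept it to one 50 mm step in the intended direction, in free air, so it did no harm.
- **Not checked:** the state could not be read after handing in, so I have no reading from the final second.

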